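Lock the swing-out pot rest with its quarter-turn thumbscrew

ROBOT

A 6-joint arm with a two-finger parallel gripper is mounted at the origin on a cart in front of the work surface, level with it; the furniture and walls round the work are solid. World frame = base frame: x ahead of the robot, y to its left, z up, the work surface at z = 0. Lengths are in m, angles in degrees, forces in N, time in s.
With the tool pointing down it reaches from about 0.375 to 0.9 m from the base axis. Payload 3.1 kg.
Tool frame: the origin (TCP) lies midway between the tips of the shut fingers; the grasp point (between the pads) lies 19 mm behind it; z points along the fingers, y is the line along which they close (so a half turn about z gives the same grasp; the last joint's range is limited). The gripper opens to 87 mm and grips with 3 to 60 N. Pads are 19 mm wide; open, the fingers measure 117 mm over their backs; the gripper's body (75 mm by 190 mm) begins 51 mm behind the grasp point.
Start: joints at [-10.227, 30.224, 82.088, -0, 67.689, -10.227], TCP at [0.625, 0, 0.223] pointing down, gripper open.
Joint ranges: [-176.69, 176.69], [-43.24, 126.21], [12.49, 139.97], [-82, 262], [0, 151.66], [-163.58, 163.58]. Speed limits (degrees/s): [159.86, 159.86, 180, 180, 180, 180].

INTERFACE

Orientations are given as a 3x3 rotation matrix whose columns are the frame's x, y, z axes.
In Python, from rig import read_state, capture, camera_info, hand_in gives the robot as it stands.
- The arm moves only by the tool drive_tool, never from a script. Its argument "motion" is a list of rows, each a list of 2 entries, a list of its own where there are three numbers: the shift along the tool's x, y, z in mm, then the turn, a rotation vector about the tool's x, y, z in rad. A call has 1 to 5 rows; each row shifts and turns the commanded pose from where the row before left it, along the tool's axes as they then stand; what a row does not reach is not made up. A row lasts 1/10 s, in which the tool goes at most 50 mm and 8.59 degrees, less where a joint would pass 70% of its speed; a pose out of reach is approached as far as the arm can. A call is refused whole if a number of a shift passes 50 or a number of a turn 0.15, either way. A call with a gripper value outside its range is refused whole. "gripper" is the opening, from 0 (shut) to 1 (fully open), set as the call begins (left out, the last holds). The fingers move at their own pace and stop on an object; the grip force is fixed at half the most. Time passes only in rows, so rows that do not move let the fingers close. It gives the time, the measured TCP pose, the force, the opening and the grip force at its end, in the units of the state.
- read_state(): the state, without advancing time (a new reading comes with each control period).
- capture(name): name is "scene" or "side" or "wrist"; returns the picture (400x640x3 uint8, red, green, blue); there is no depth.
- camera_info(name): a dict with "fovy" (degrees; the focal length in pixels is half the picture's height over the tangent of half this angle, whatever the lens; pixels are square), "cx", "cy" (the principal point, pixels), "xyz" and "orientation" of the camera in the world; the wrist camera has in their place "T_tool_cam" (4x4, takes a point from camera to tool coordinates, whose origin is the TCP and whose axes are the flange's). Camera axes: x right, y down, z forward; pixel columns grow to the right and rows downward; lengths in m; the calibration is good to about 2 mm. A picture is of the moment at which its call begins: read the wrist's pose just before it. camera_info takes no time and is no camera call.
- hand_in(): hands the job in; it is judged then, once.
The state is a dict: "time_s": time; "joint_positions": joint angles; "qvel": joint speeds; "tau": joint torques, N m; "position": TCP position; "tcp_rot": TCP orientation; "force": force on the tool from outside, world axes, zero at the start; "moment": the same for the moment, N m; "opening": opening from 0.0 (shut) to 1.0 (fully open); "grasp_force": force on a finger pad.
Only numpy, scipy, OpenCV 4.12 (cv2) and the standard library are available. Lean on these libraries where they do the work, as an engineer would, in place of code of your own. Each camera call takes 0.05 s, during which the arm holds its last target. There are 200 camera calls.

TASK

Swing the pot rest round by its black knob until the slot in its red arm lies exactly over the matching slot in the blue bracket. Then take the brass thumbscrew from its wooden cup, put it down through both slots until its collar sits flat on the red arm, and give it a quarter turn either way so that its wing stands across the slot and locks the arm; let go and leave it there. Do not knock over the cup, and leave the salt shaker and the garlic beside the bracket where they are.

Things in the scene. Friction and masses are not known exactly. Their poses are not given: they have to be found in the camera images.
- bracket: Blue metal bracket fixed to the sink's drainer, foot 150 x 76 mm. Origin at the foot's underside (4 mm above the worktop) below the arm's pivot; its -x axis points from the pivot towards the robot, along its raised plate (underside 28, top 34 mm above the origin, open below). The slot through that plate is 26 mm long along x and 11 mm wide along y.
- bracket_slot (a point): Centre of the bracket's slot at the top of the blue plate, 80 mm from the pivot axis along the bracket's -x, 34 mm above the bracket's origin.
- pivot (a point): Point on the vertical pivot axis of the arm, level with the top of the red arm (41 mm above the bracket's origin). A steel rivet head stands 7 mm above it.
- rest_arm (a joint): Angle of the swing arm about the vertical pivot, in rad. 0: its slot is exactly over the bracket's slot and the arm points along the bracket's -x. Positive: swung anticlockwise seen from above (to the robot's right). It starts between 0.40 and 0.75, stops at -0.5 and 1.2, has no catch at 0, and stays where it is left (friction 0.05 N m).
- rest_slot (a point): Centre of the slot in the red arm, at the arm's top face (41 mm above the bracket's origin), 80 mm from the pivot. The arm plate is 6 mm thick, 50 mm wide, runs 1 mm above the blue plate; its slot is 26 mm long (along the arm) and 11 mm wide, chamfered 1.5 mm. Beyond it is a dark steel ring for the pot.
- knob_top (a point): Top centre of the upright black round knob at the outer end of the arm, 205 mm from the pivot, 77 mm above the bracket's origin (81 mm above the worktop). The knob is a cylinder of 18 mm diameter and 36 mm height standing on the arm.
- thumbscrew: Brass quarter-turn thumbscrew, about 50 g, upright in its cup. Origin on its axis at the underside of the round collar (36 mm diameter, 4 mm thick), 34 mm above the worktop at the start. x runs along its wing and its cross pin, z up. Seated, collar on the red arm, its origin is 41 mm above the bracket's origin. It passes a slot only with the wing along the slot.
- screw_cup: Round cup of light wood, loose, 0.5 kg, 48 mm diameter, 34 mm high, with a 26 mm bore; the thumbscrew stands in it with its collar on the rim, its wing in any direction, up to 2 mm off-centre. Origin: centre of its underside.
- salt_shaker: Glass salt shaker with a grey top, 44 mm diameter, 90 mm high, standing. Origin: centre of its underside. Bystander.
- garlic: Garlic bulb, 56 mm. Origin under its centre. Bystander.
- wing (a point): Middle of the thumbscrew's flat wing, 17 mm above its origin. The wing is 34 mm long along the screw's x, 10 mm thick along its y and stands from 4 to 30 mm above the origin; grip it across its thickness.
- pin (a point): Centre of the thumbscrew's round steel cross pin, 18.5 mm below its origin at the foot of the 7 mm shank. The pin is 22 mm long along the screw's x (parallel to the wing) and 7 mm thick, so it ends 22 mm below the origin. With the screw seated it hangs 2 mm below the blue plate and can turn freely.
Things that resemble listed ones, but are neither listed nor needed, are in the scene too. Leave any green look-alike of the thumbscrew alone.

How it is judged (in metres and radians):
On the way, in this order (a step that is already met when the one before it is completed fails the run):
1. the arm's slot lies over the bracket's slot (joint within 0.05 rad of 0), the thumbscrew still more than 30 mm from it (value of joint rest_arm between -0.05 and 0.05 rad and horizontal distance between thumbscrew and bracket_slot above 0.03 m), for 0.2 s.
2. the thumbscrew is down through both slots: its axis within 10 mm of the slot's centre, its collar on the red arm (within 4 mm) (horizontal distance between thumbscrew and bracket_slot below 0.01 m and z of thumbscrew in the frame of bracket below 0.045 m and value of joint rest_arm between -0.07 and 0.07 rad), for 0.1 s.
At the end, for the whole second after the job is handed in: Thumbscrew through both slots and at rest: upright within 0.12 rad, axis within 10 mm of the slot's centre, collar on the red arm within 2.5 mm (not over 4 mm low), wing at least 1.05 rad out of line with the slot; the arm within 0.07 rad of lined up (horizontal distance between thumbscrew and bracket_slot below 0.01 m and z of thumbscrew in the frame of bracket between 0.037 and 0.0435 m and angle between thumbscrew's own z axis and vertical below 0.12 rad and angle between the x axis of thumbscrew and the x axis of bracket, either way round above 1.05 rad and value of joint rest_arm between -0.07 and 0.07 rad and linear speed of thumbscrew below 0.02 m/s); the robot touches nothing.
It fails at once if the screw cup is knocked over (tilted more than 0.6 rad) (angle between screw_cup's own z axis and vertical above 0.6 rad).
It fails at once if the salt shaker or the garlic is moved by more than 30 mm (distance of any of salt_shaker, garlic from where it was at the start of the episode above 0.03 m).
It also fails if it takes over 61 s, if anything falls off the work surface, if the arm or the gripper's body presses on something with over 40 N, if the wrist force passes 120 N, or if a joint passes its speed limit or range.

## Working session

There is one attempt and no reset: what is moved stays moved. The work goes in short steps, Python scripts to look and compute and a tool call to move; the robot and the scene stay as the last step left them, time stands still between calls to the robot, and variables do not carry over. Pictures are saved under pics/ and viewed, at most 13 in all, crops included, and the job is handed in when it is done.

Besides the shell and the picture viewer there is one more tool, called after "Request:" by a JSON object that holds its "method" and its "body". drive_tool: Moves the arm, as the interface text tells. Its arguments: {"type":"object","properties":{"motion":{"type":"array","items":{"type":"array"}},"gripper":{"type":"number"}},"required":["motion"]}

```bash
mkdir -p pics
cat > h.py <<'E'
import numpy as np,cv2
from rig import *
def cam(n,s=None):
    c=camera_info(n); f=200/np.tan(np.radians(c['fovy'])/2)
    if n=='wrist':
        s=s or read_state(); T=np.eye(4);T[:3,:3]=s['tcp_rot'];T[:3,3]=s['position']
        M=T@np.array(c['T_tool_cam']);R,p=M[:3,:3],M[:3,3]
    else: R,p=np.array(c['orientation']).reshape(3,3),np.array(c['xyz'])
    return f,c['cx'],c['cy'],R,p
def ray(C,u,v):
    f,cx,cy,R,p=C; return p,R@np.array([(u-cx)/f,(v-cy)/f,1.])
def onz(C,u,v,z):
    p,d=ray(C,u,v); return p+d*(z-p[2])/d[2]
def proj(C,X):
    f,cx,cy,R,p=C; q=R.T@(np.array(X)-p); return f*q[0]/q[2]+cx,f*q[1]/q[2]+cy
def tri(A,B):
    (p,d),(q,e)=A,B; M=np.array([d,-e]).T; t=np.linalg.lstsq(M,q-p,rcond=None)[0]
    a=p+d*t[0];b=q+e*t[1]; return (a+b)/2,np.linalg.norm(a-b)
def save(im,n): cv2.imwrite('pics/'+n+'.png',im[:,:,::-1])
E
python3 - <<'E'
from h import *
s=read_state();print(s['time_s'],np.round(s['tcp_rot'],3))
for n in ['scene','side','wrist']:
    im=capture(n);np.save(n+'0.npy',im);save(im,n+'0');print(n,camera_info(n))
E
```

```text
0.0 [[-0.     1.    -0.002]
 [ 1.     0.     0.   ]
 [ 0.    -0.002 -1.   ]]
scene {'fovy': 48.87514096826611, 'cx': 313.86197744574014, 'cy': 201.56962653319187, 'xyz': array([ 0.07323081, -0.47972839,  0.72766289]), 'orientation': array([[ 0.4416663 , -0.65099238,  0.6173652 ],
       [-0.89702053, -0.30746658,  0.31751925],
       [-0.01688345, -0.69402682, -0.71975116]])}
side {'fovy': 49.673907096557954, 'cx': 320.67582155544255, 'cy': 199.84575281969077, 'xyz': array([ 0.06380803, -0.93203723,  0.45465521]), 'orientation': array([[ 0.78308122, -0.24856467,  0.57008719],
       [-0.62132375, -0.27256587,  0.73461871],
       [-0.02721395, -0.92947483, -0.36788035]])}
wrist {'fovy': 64.1449308566787, 'cx': 319.8861171441319, 'cy': 193.4181591968652, 'T_tool_cam': array([[-2.17699038e-05, -9.59298927e-01, -2.82392580e-01,
         7.66349010e-02],
       [ 9.99999682e-01,  2.04197967e-04, -7.70759585e-04,
        -1.34546919e-03],
       [ 7.97052833e-04, -2.82392507e-01,  9.59298617e-01,
        -1.61610172e-01],
       [ 0.00000000e+00,  0.00000000e+00,  0.00000000e+00,
         1.00000000e+00]])}
```

View pics/scene0.png

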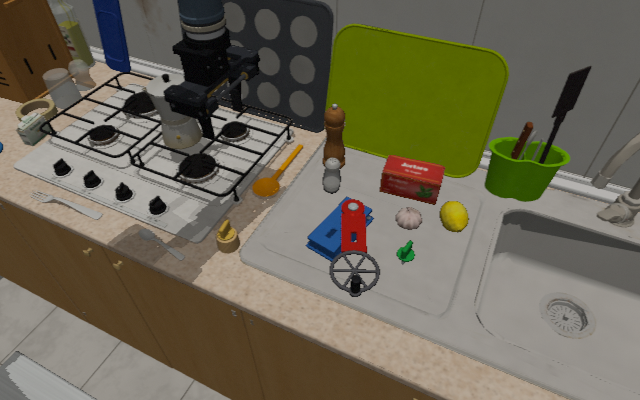

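View pics/side0.png

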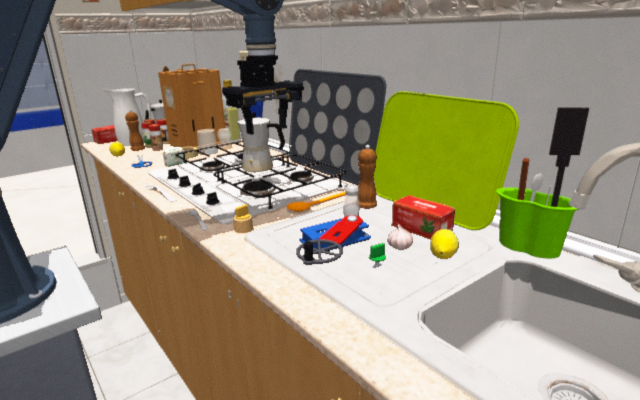

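View pics/wrist0.png

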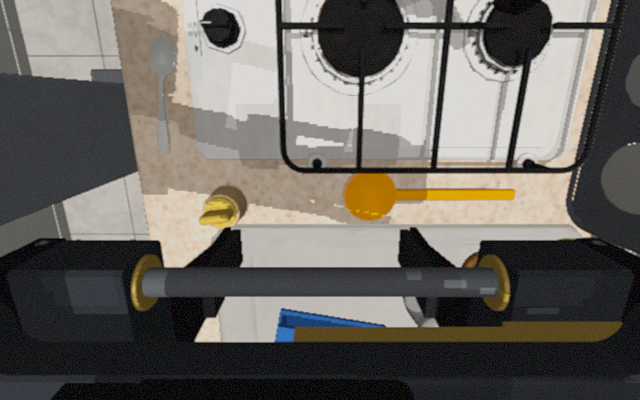

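Scene shows the brass screw in its cup at (228,235), rivet at (352,207), knob at (355,283), salt shaker at (332,175) and garlic at (408,217). The green look-alike at (405,252) is excluded by its colour, so the brass one is the target. Next I measure with colour masks and a zoomed crop.

Run:
```python
from h import *
ims={n:np.load(n+'0.npy') for n in ['scene','side','wrist']}
C={n:cam(n) for n in ims}
def blobs(n,lo,hi,box,amin=15):
    h=cv2.cvtColor(ims[n],cv2.COLOR_RGB2HSV);m=cv2.inRange(h,lo,hi);k=np.zeros_like(m);x0,y0,x1,y1=box;k[y0:y1,x0:x1]=m[y0:y1,x0:x1]
    N,_,st,ce=cv2.connectedComponentsWithStats(k)
    return [(st[i].tolist(),ce[i].round(1).tolist()) for i in range(1,N) if st[i,4]>amin]
print('blue',blobs('scene',(100,120,40),(125,255,255),(290,180,400,270)))
print('red',blobs('scene',(0,170,80),(5,255,255),(330,190,375,270)))
print('brass scene',blobs('scene',(18,130,60),(32,255,255),(205,205,250,260)))
print('brass side',blobs('side',(18,130,60),(32,255,255),(225,195,260,240)))
print('brass wrist',blobs('wrist',(18,130,60),(32,255,255),(180,170,260,240)))
a=cv2.resize(ims['scene'][185:305,300:400],None,fx=4,fy=4,interpolation=2)
b=cv2.resize(ims['side'][205:275,290:390],None,fx=4,fy=4,interpolation=2)
c=cv2.resize(ims['scene'][205:265,200:260],None,fx=4,fy=4,interpolation=2)
d=cv2.resize(ims['wrist'][170:240,180:260],None,fx=4,fy=4,interpolation=2)
o=np.zeros((560,800,3),np.uint8)
o[:480,:400]=a;o[:280,400:800]=b;o[280:520,400:640]=c
save(o,'crop1')
```

```text
blue [([306, 197, 45, 65, 1188], [327.6, 235.2]), ([364, 206, 8, 11, 53], [367.4, 210.7]), ([366, 217, 8, 9, 34], [368.8, 220.7]), ([352, 234, 4, 8, 29], [353.4, 237.2])]
red [([342, 200, 25, 52, 1011], [353.3, 227.4])]
brass scene [([217, 219, 18, 22, 250], [225.5, 231.3])]
brass side [([235, 204, 15, 16, 172], [241.9, 212.6])]
brass wrist [([200, 197, 36, 31, 789], [218.8, 212.3])]
```

View pics/crop1.png

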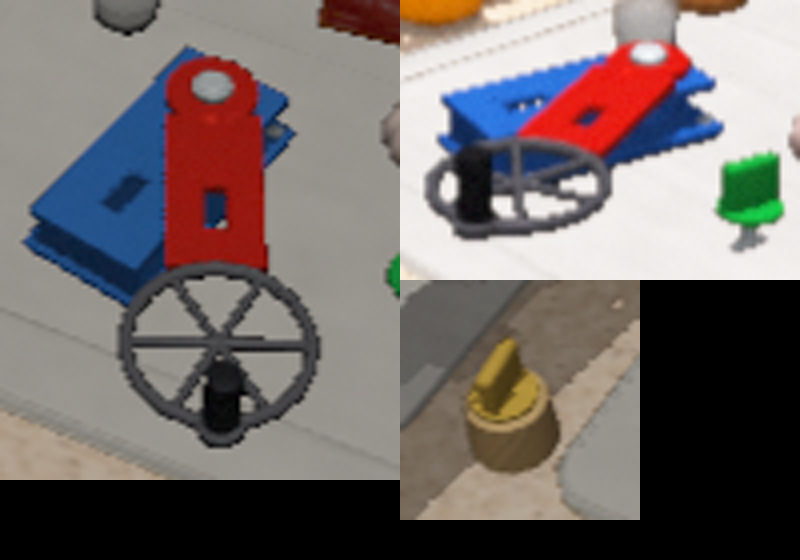

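The crop confirms the brass screw in its wooden cup, with the wing top running (220.7,230)–(228,221). In the scene view the bracket slot is at (331.5,233.3), the arm slot at (353.8,237) and the knob top at (356.5,278).

Run:
```python
from h import *
S,D,W=cam('scene'),cam('side'),cam('wrist')
P=dict(rivet=((353.2,206.8),(352,217.5),.052),bslot=((331.5,233.3),(321.2,230.7),.038),rslot=((353.8,237),(337.5,234.3),.045),knob=((356.6,277.5),(308.7,243.5),.081))
for k,(a,b,z) in P.items():
    print(k,onz(S,*a,z).round(4),onz(D,*b,z).round(4),[x.round(4) for x in tri(ray(S,*a),ray(D,*b))])
for p in [(220.7,230),(228,221.2)]: print('wing top',onz(S,*p,.064).round(4))
print('brass mid',[onz(c,*p,.045).round(4) for c,p in [(S,(225.5,231.3)),(D,(241.9,212.6)),(W,(218.8,212.3))]])
```

```text
rivet [ 0.6744 -0.2633  0.052 ] [ 0.6727 -0.2622  0.052 ] [array([ 0.6724, -0.2635,  0.0531]), np.float64(0.0017)]
bslot [ 0.5997 -0.2475  0.038 ] [ 0.5946 -0.2466  0.038 ] [array([ 0.5961, -0.2477,  0.0393]), np.float64(0.0043)]
rslot [ 0.6047 -0.2941  0.045 ] [ 0.6008 -0.2953  0.045 ] [array([ 0.6036, -0.2936,  0.0444]), np.float64(0.0027)]
knob [ 0.4945 -0.3434  0.081 ] [ 0.4879 -0.345   0.081 ] [array([ 0.4921, -0.3427,  0.0803]), np.float64(0.005)]
wing top [ 0.4934 -0.0546  0.064 ]
wing top [ 0.5191 -0.0546  0.064 ]
brass mid [array([ 0.5068, -0.0532,  0.045 ]), array([ 0.5046, -0.0507,  0.045 ]), array([ 0.5087, -0.045 ,  0.045 ])]
```

Request:
{"method": "drive_tool", "body": {"motion": [[[-34,-13,0],[0,0,0]],[[-34,-13,0],[0,0,0]],[[-34,-13,0],[0,0,0]],[[-34,-13,0],[0,0,0]],[[-34,-13,0],[0,0,0]]]}}

```text
time_s: 0.65
position: [0.5592, -0.1711, 0.2223]
tcp_rot: [[-0.0, 1.0, -0.001], [1.0, 0.0, 0.0], [0.0, -0.001, -1.0]]
force: [0.4, -0.7, 1.1]
opening: 0.997
grasp_force: 0.0
```

Request:
{"method": "drive_tool", "body": {"motion": [[[-34,-13,0],[0,0,0]],[[-34,-13,0],[0,0,0]],[[-34,-13,0],[0,0,0]],[[-34,-13,0],[0,0,0]],[[-34,-13,0],[0,0,0]]]}}

```text
time_s: 1.15
position: [0.4941, -0.3411, 0.2222]
tcp_rot: [[0.0, 1.0, -0.0], [1.0, -0.0, 0.001], [0.001, -0.0, -1.0]]
force: [1.0, -0.1, -0.2]
opening: 0.998
grasp_force: 0.0
```

Request:
{"method": "drive_tool", "body": {"motion": [[[0,0,0],[0,0,0.145]],[[0,0,0],[0,0,0.145]],[[0,0,0],[0,0,0.145]],[[0,0,0],[0,0,0.145]],[[0,0,0],[0,0,0.145]]]}}

```text
time_s: 1.65
position: [0.4947, -0.3398, 0.2221]
tcp_rot: [[0.668, 0.744, -0.001], [0.744, -0.668, 0.001], [0.0, -0.001, -1.0]]
force: [0.6, -0.3, -0.0]
opening: 0.998
grasp_force: 0.0
```

Request:
{"method": "drive_tool", "body": {"motion": [[[0,0,0],[0,0,0.145]],[[0,0,0],[0,0,0.145]],[[0,0,0],[0,0,0.14]],[[0,0,0],[0,0,0]],[[0,0,0],[0,0,0]]]}}

```text
time_s: 2.15
position: [0.4948, -0.3398, 0.2223]
tcp_rot: [[0.914, 0.407, -0.0], [0.407, -0.914, 0.0], [-0.0, -0.001, -1.0]]
force: [-0.3, -0.1, -0.6]
opening: 1.001
grasp_force: 0.0
```

Run:
```python
from h import *
s=read_state();print(s['time_s'],s['position'].round(4),np.round(s['tcp_rot'],3),s['joint_positions'])
im=capture('wrist');np.save('w1.npy',im);save(im,'w1')
C=cam('wrist',s)
for X in [(0.673,-0.263,.052),(.598,-.247,.038),(.4905,-.3435,.081)]: print(proj(C,X))
```

```text
2.15 [ 0.4948 -0.3398  0.2223] [[ 0.914  0.407 -0.   ]
 [ 0.407 -0.914  0.   ]
 [-0.    -0.001 -1.   ]] [-4.51342313e+01  2.83334067e+01  8.57474648e+01 -3.49529164e-04
  6.59554747e+01  2.08717623e+01]
(np.float64(322.37596687977094), np.float64(-38.81087164729618))
(np.float64(276.57354563089706), np.float64(40.09581063120058))
(np.float64(321.4201505581305), np.float64(185.5568173648305))
```

View pics/w1.png

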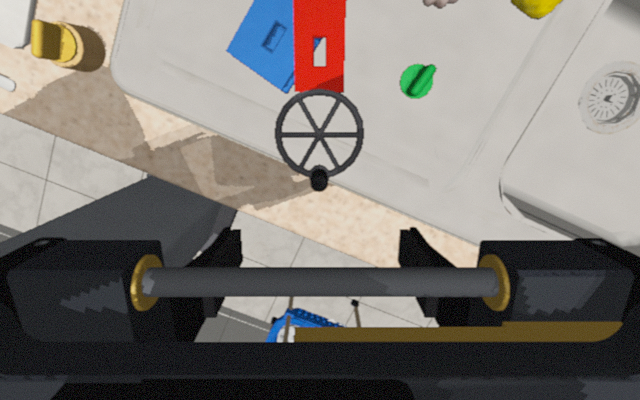

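Wrist view: knob at (319,180), bracket slot at (275,37), arm slot at (320,51). These are within about 3 px of the predictions.

Run:
```python
from h import *
im=np.load('w1.npy');C=cam('wrist')
g=im.max(2);k=g[160:200,305:335]<45;ys,xs=np.nonzero(k);print('knob rows',ys.min()+160,ys.max()+160,xs.min()+305,xs.max()+305,xs.mean()+305)
for n,p,z in [('bslot',(275,37),.038),('rslot',(320,51),.045),('knobT',(319.5,183),.081),('knobT',(319.5,178),.081)]: print(n,onz(C,*p,z).round(4))
for r in range(165,195,2): print(r,''.join('#' if v<45 else '.' for v in g[r,300:340]))
```

```text
knob rows 169 190 311 327 318.6411149825784
bslot [ 0.6    -0.2446  0.038 ]
rslot [ 0.6056 -0.2908  0.045 ]
knobT [ 0.4921 -0.3408  0.081 ]
knobT [ 0.4967 -0.3387  0.081 ]
165 ........................................
167 ........................................
169 ...............#######..................
171 .............############...............
173 ............##############..............
175 ............###############.............
177 ...........################.............
179 ...........#################............
181 ............############.##.............
183 ............###############.............
185 ............##############..............
187 .............############...............
189 ...............########.................
191 ........................................
193 ........................................
```

Request:
{"method": "drive_tool", "body": {"motion": [[[0,0,40],[0,0,0]],[[0,0,40],[0,0,0]],[[0,0,40],[0,0,0]],[[0,0,30],[0,0,0]],[[0,0,19],[0,0,0]]], "gripper": 0.8}}

```text
time_s: 2.7
position: [0.4938, -0.3389, 0.0508]
tcp_rot: [[0.914, 0.406, -0.003], [0.406, -0.914, 0.003], [-0.001, -0.004, -1.0]]
force: [0.3, -0.3, -0.2]
opening: 0.806
grasp_force: 0.0
```

Request:
{"method": "drive_tool", "body": {"motion": [[[0,0,0],[0,0,0]],[[0,0,0],[0,0,0]],[[0,0,0],[0,0,0]],[[0,0,0],[0,0,0]],[[0,0,0],[0,0,0]]], "gripper": 0}}

```text
time_s: 3.2
position: [0.4956, -0.3405, 0.0548]
tcp_rot: [[0.915, 0.404, 0.002], [0.404, -0.915, -0.002], [0.001, 0.002, -1.0]]
force: [0.3, 0.1, 0.7]
opening: 0.43
grasp_force: 0.0
```

Request:
{"method": "drive_tool", "body": {"motion": [[[0,0,0],[0,0,0]],[[0,0,0],[0,0,0]],[[0,0,0],[0,0,0]]]}}

```text
time_s: 3.5
position: [0.4951, -0.34, 0.0539]
tcp_rot: [[0.915, 0.404, 0.0], [0.404, -0.915, -0.0], [0.0, 0.0, -1.0]]
force: [-0.2, 0.2, 1.9]
opening: 0.196
grasp_force: 30.0
```

Run:
```python
from h import *
s=read_state();print(s['time_s'],s['position'].round(4),s['opening'],s['grasp_force'],s['force'])
np.save('s2.npy',capture('scene'));im=np.load('s2.npy');save(cv2.resize(im[150:310,220:420],None,fx=3,fy=3),'s2')
```

```text
3.5 [ 0.4951 -0.34    0.0539] 0.19638849314956133 30.00018423957954 [-0.17857999  0.16354844  1.92364491]
```

View pics/s2.png

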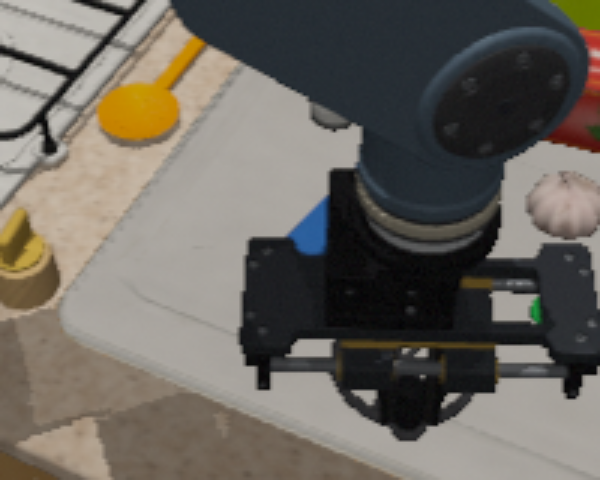

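Request:
{"method": "drive_tool", "body": {"motion": [[[0.5,-14,0],[0,0,0.07]],[[0.5,-14,0],[0,0,0.07]],[[0.5,-14,0],[0,0,0.07]],[[0.5,-14,0],[0,0,0.07]],[[0.5,-14,0],[0,0,0.07]]]}}

```text
time_s: 4.05
position: [0.4777, -0.2718, 0.0538]
tcp_rot: [[0.998, 0.063, -0.001], [0.063, -0.998, 0.0], [-0.001, -0.0, -1.0]]
force: [-1.8, -0.8, 2.0]
opening: 0.197
grasp_force: 30.0
```

Request:
{"method": "drive_tool", "body": {"motion": [[[0.5,-14,0],[0,0,0.07]],[[0.5,-14,0],[0,0,0.07]],[[0.5,-14,0],[0,0,0.07]],[[0.5,-12,0],[0,0,0.06]],[[0,0,0],[0,0,0]]]}}

```text
time_s: 4.55
position: [0.4812, -0.2166, 0.0538]
tcp_rot: [[0.98, -0.201, -0.003], [-0.201, -0.98, 0.002], [-0.003, -0.001, -1.0]]
force: [-4.1, 0.1, 5.2]
opening: 0.194
grasp_force: 30.0
```

Request:
{"method": "drive_tool", "body": {"motion": [[[0,0,0],[0,0,0]],[[0,0,0],[0,0,0]]]}}

```text
time_s: 4.75
position: [0.4808, -0.2182, 0.0538]
tcp_rot: [[0.98, -0.201, -0.003], [-0.201, -0.98, 0.001], [-0.003, -0.001, -1.0]]
force: [-3.0, 0.6, 5.9]
opening: 0.197
grasp_force: 30.0
```

Run:
```python
from h import *
s=read_state();print(s['time_s'],s['position'].round(4),s['tcp_rot'].round(3).tolist(),s['opening'],s['grasp_force'],s['force'],s['moment'])
im=capture('wrist');np.save('w3.npy',im);save(im,'w3')
```

```text
4.75 [ 0.4808 -0.2182  0.0538] [[0.98, -0.201, -0.003], [-0.201, -0.98, 0.001], [-0.003, -0.001, -1.0]] 0.1972947132909824 29.999999387946445 [-2.96350295  0.59366061  5.90279604] [ 0.22881941  0.77416606 -0.0027087 ]
```

View pics/w3.png

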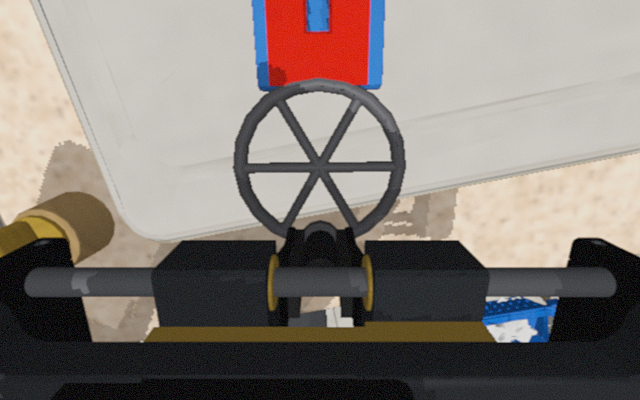

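Arm looks nearly lined up: red is between blue margins at (255–265) and (370–384). I release, rise and check from above.

Request:
{"method": "drive_tool", "body": {"motion": [[[0,0,0],[0,0,0]],[[0,0,0],[0,0,0]],[[0,0,0],[0,0,0]],[[0,0,0],[0,0,0]],[[0,0,0],[0,0,0]]], "gripper": 0.6}}

```text
time_s: 5.3
position: [0.4825, -0.2187, 0.0534]
tcp_rot: [[0.979, -0.203, 0.0], [-0.203, -0.979, -0.0], [0.0, 0.0, -1.0]]
force: [0.3, -0.4, 0.5]
opening: 0.551
grasp_force: 0.0
```

Request:
{"method": "drive_tool", "body": {"motion": [[[0,0,-30],[0,0,0]],[[0,0,-40],[0,0,0]],[[30,0,-40],[0,0,0]],[[40,0,-20],[0,0,0]],[[10,0,0],[0,0,0]]]}}

```text
time_s: 5.8
position: [0.567, -0.2376, 0.1883]
tcp_rot: [[0.979, -0.202, 0.012], [-0.202, -0.979, -0.007], [0.014, 0.005, -1.0]]
force: [-0.8, -0.0, -0.7]
opening: 0.597
grasp_force: 0.0
```

Request:
{"method": "drive_tool", "body": {"motion": [[[0,0,0],[0,0,0]],[[0,0,0],[0,0,0]],[[0,0,0],[0,0,0]]]}}

```text
time_s: 6.1
position: [0.5583, -0.2336, 0.1817]
tcp_rot: [[0.979, -0.203, -0.005], [-0.203, -0.979, 0.003], [-0.005, -0.002, -1.0]]
force: [-0.5, 0.2, -0.7]
opening: 0.596
grasp_force: 0.0
```

Run:
```python
from h import *
s=read_state();print(s['time_s'],s['position'].round(4),s['tcp_rot'].round(3).tolist())
im=capture('wrist');np.save('w4.npy',im);C=cam('wrist',s)
print('bslot at',proj(C,(.599,-.246,.038)))
save(np.hstack([cv2.resize(im[0:240,220:420],None,fx=2.5,fy=2.5,interpolation=2),cv2.resize(im[0:240,0:110],None,fx=2.5,fy=2.5)]),'w4')
```

```text
6.1 [ 0.5583 -0.2336  0.1817] [[0.979, -0.203, -0.005], [-0.203, -0.979, 0.003], [-0.005, -0.002, -1.0]]
bslot at (np.float64(322.98879276926186), np.float64(135.87623249097788))
```

View pics/w4.png

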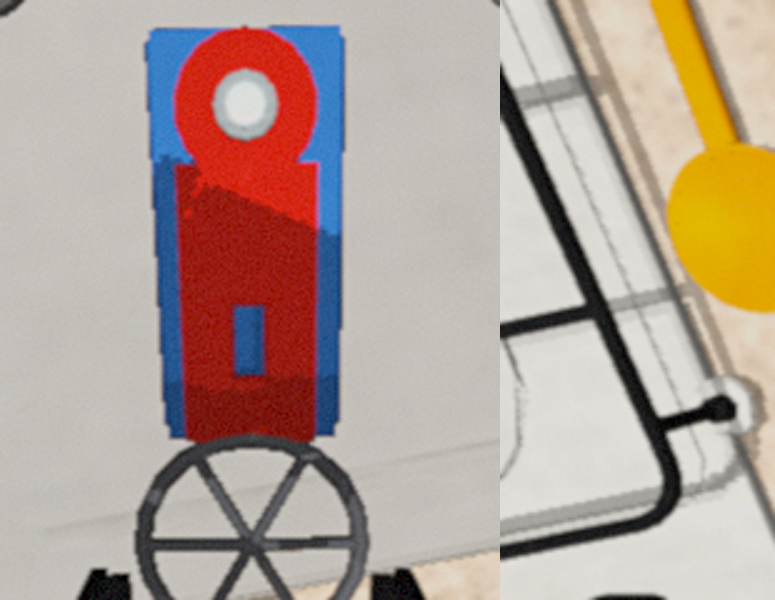

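Top view shows the rivet at about (318,41), the red slot at (319,136) with dark blue through it, and red and blue nearly parallel. I fit the edges numerically.

Run:
```python
from h import *
im=np.load('w4.npy');C=cam('wrist');h=cv2.cvtColor(im,cv2.COLOR_RGB2HSV)
B=cv2.inRange(h,(95,110,40),(125,255,255));Rm=cv2.inRange(h,(0,150,60),(8,255,255))|cv2.inRange(h,(170,150,60),(180,255,255))
def edge(m,z,r0,r1,side):
    P=[]
    for r in range(r0,r1):
        x=np.nonzero(m[r,270:370])[0]
        if len(x): P.append(onz(C,270+(x[0]-.5 if side=='L' else x[-1]+.5),r,z)[:2])
    P=np.array(P);vx,vy,x,y=cv2.fitLine(P.astype(np.float32),cv2.DIST_HUBER,0,1e-4,1e-4).ravel()
    if vx<0:vx,vy=-vx,-vy
    return np.degrees(np.arctan2(vy,vx)),np.array([x,y]),P
for n,m,z,r0,r1 in [('blue',B,.038,15,168),('red',Rm,.045,72,168)]:
    e={s:edge(m,z,r0,r1,s) for s in 'LR'}
    a=np.radians((e['L'][0]+e['R'][0])/2);nrm=np.array([-np.sin(a),np.cos(a)])
    print(n,e['L'][0],e['R'][0],'width',(e['L'][1]-e['R'][1])@nrm,'centreline off', ((e['L'][1]+e['R'][1])/2)@nrm, 'mid',(e['L'][1]+e['R'][1])/2)
# slot in red: non-red hole
hole=np.zeros_like(Rm);hole[115:160,305:335]=255-Rm[115:160,305:335]
N,_,st,ce=cv2.connectedComponentsWithStats(hole);i=1+st[1:,4].argmax();print('rslot',st[i],ce[i],onz(C,*ce[i],.045))
g=cv2.inRange(h,(0,0,150),(180,60,255));g[:20]=0;g[62:]=0;g[:,:300]=0;g[:,336:]=0
N,_,st,ce=cv2.connectedComponentsWithStats(g);i=1+st[1:,4].argmax();print('rivet',st[i],ce[i],onz(C,*ce[i],.052))
for r in (125,140): print(im[r,306:332].tolist())
```

```text
blue -10.126619 -10.926943 width 0.06711444 centreline off -0.1296381 mid [ 0.63618076 -0.25007406]
red -10.853554 -10.396393 width 0.048915047 centreline off -0.12788847 mid [ 0.61134684 -0.24480562]
rslot [313 122  13  29 360] [319.07777778 135.44444444] [ 0.60126233 -0.24295581  0.045     ]
rivet [305  28  26  28 543] [317.67219153  41.36464088] [ 0.67829172 -0.25783294  0.052     ]
[[155, 25, 8], [150, 13, 0], [156, 31, 20], [156, 27, 22], [154, 24, 16], [150, 36, 19], [131, 23, 31], [96, 49, 84], [47, 74, 129], [36, 85, 142], [30, 87, 144], [42, 89, 145], [41, 88, 147], [37, 85, 144], [33, 86, 142], [31, 79, 132], [37, 72, 125], [24, 71, 123], [48, 65, 113], [108, 52, 86], [134, 22, 36], [153, 38, 23], [157, 30, 31], [153, 15, 9], [152, 20, 22], [151, 19, 4]]
[[154, 35, 28], [151, 16, 16], [148, 16, 0], [151, 29, 17], [154, 34, 19], [152, 30, 27], [138, 25, 28], [108, 44, 75], [72, 73, 121], [35, 80, 138], [43, 88, 144], [38, 88, 145], [40, 88, 143], [36, 81, 142], [33, 86, 137], [36, 75, 125], [24, 68, 119], [26, 70, 118], [50, 71, 117], [92, 51, 88], [120, 29, 43], [145, 24, 16], [150, 13, 7], [154, 28, 21], [153, 20, 20], [152, 18, 3]]
```

Joint is aligned: red -10.6°, blue -10.5°, and the red slot lies at (0.601,-0.243). Now I view the screw from the same kind of wrist pose, so calibration bias cancels.

Request:
{"method": "drive_tool", "body": {"motion": [[[-26.5,-33.5,0],[0,0,0]],[[-26.5,-33.5,0],[0,0,0]],[[-26.5,-33.5,0],[0,0,0]],[[-26.5,-33.5,0],[0,0,0]],[[-26.5,-33.5,0],[0,0,0]]], "gripper": 0.6}}

```text
time_s: 6.65
position: [0.4626, -0.0424, 0.183]
tcp_rot: [[0.979, -0.204, -0.002], [-0.204, -0.979, 0.001], [-0.002, -0.0, -1.0]]
force: [-0.2, 0.3, 0.2]
opening: 0.603
grasp_force: 0.0
```

Request:
{"method": "drive_tool", "body": {"motion": [[[0,0,0],[0,0,0]],[[0,0,0],[0,0,0]],[[0,0,0],[0,0,0]],[[0,0,0],[0,0,0]]]}}

```text
time_s: 7.05
position: [0.4657, -0.0451, 0.1835]
tcp_rot: [[0.979, -0.204, 0.001], [-0.204, -0.979, -0.0], [0.001, 0.0, -1.0]]
force: [0.4, -0.1, 0.3]
opening: 0.605
grasp_force: 0.0
```

Run:
```python
from h import *
s=read_state();print(s['time_s'],s['position'].round(4),s['tcp_rot'].round(3).tolist())
im=capture('wrist');np.save('w5.npy',im);C=cam('wrist',s)
u,v=map(int,proj(C,(.506,-.053,.045)));print(u,v)
x0=max(0,u-50);y0=max(0,v-50);print(x0,y0)
save(cv2.resize(im[y0:y0+100,x0:x0+100],None,fx=6,fy=6,interpolation=2),'w5')
```

```text
7.05 [ 0.4657 -0.0451  0.1835] [[0.979, -0.204, 0.001], [-0.204, -0.979, -0.0], [0.001, 0.0, -1.0]]
318 138
268 88
```

View pics/w5.png

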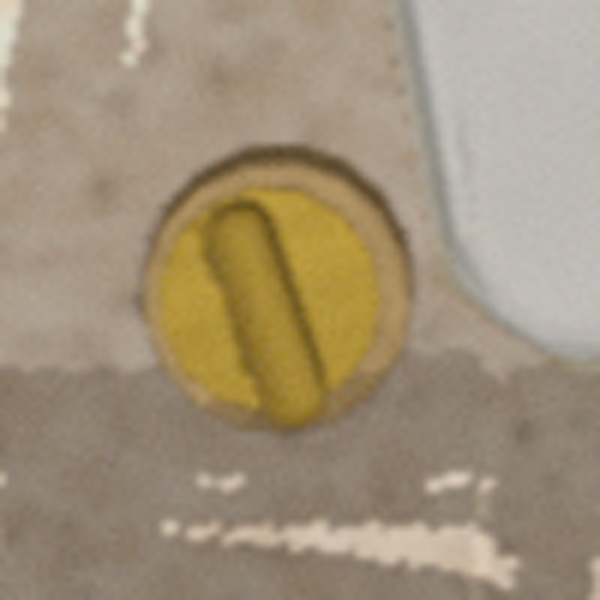

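Run:
```python
from h import *
im=np.load('w5.npy');s=read_state();C=cam('wrist',s);h=cv2.cvtColor(im,cv2.COLOR_RGB2HSV)
m=cv2.inRange(h,(20,165,60),(32,255,255));m[:88]=0;m[188:]=0;m[:,:268]=0;m[:,368:]=0
N,_,st,ce=cv2.connectedComponentsWithStats(m);i=1+st[1:,4].argmax();print(st[i],ce[i])
R=s['tcp_rot'];t=lambda X:(R.T@(X-s['position'])*1000).round(1)
c=onz(C,313,137.5,.038);print('collar',c,t(c))
for k in (180,): print('collar d',np.linalg.norm(onz(C,294.7,137.5,.038)-onz(C,331.3,137.5,.038)))
a,b=onz(C,308,122.2,.064),onz(C,316.7,158.8,.064);print('wing',a,b,(a+b)/2,t((a+b)/2),np.linalg.norm(a-b));d=t(a)-t(b);print('ang in tool deg',np.degrees(np.arctan2(d[1],d[0])))
# slot in tool frame from w4 (pose then)
```

```text
[295 120  36  39 911] [312.6180022  137.78375412]
collar [ 0.50723829 -0.04826508  0.038     ] [ 41.4  -5.4 145.5]
collar d 0.03491848026390189
wing [ 0.52369847 -0.04796429  0.064     ] [ 0.49099264 -0.04870299  0.064     ] [ 0.50734555 -0.04833364  0.064     ] [ 41.5  -5.3 119.5] 0.03271417165081589
ang in tool deg -13.099843082266284
```

Request:
{"method": "drive_tool", "body": {"motion": [[[20.4,-2.4,0],[0,0,0]],[[21,-3,0],[0,0,0]],[[0,0,20],[0,0,-0.115]],[[0,0,20],[0,0,-0.114]],[[0,0,30],[0,0,0]]], "gripper": 0.5}}

```text
time_s: 7.6
position: [0.5084, -0.0483, 0.1136]
tcp_rot: [[1.0, 0.025, 0.004], [0.025, -1.0, -0.001], [0.004, 0.001, -1.0]]
force: [0.9, -0.5, -0.7]
opening: 0.504
grasp_force: 0.0
```

Request:
{"method": "drive_tool", "body": {"motion": [[[0,0,30],[0,0,0]],[[0,0,0],[0,0,0]],[[0,0,0],[0,0,0]],[[0,0,0],[0,0,0]]]}}

```text
time_s: 8.0
position: [0.5077, -0.0477, 0.0847]
tcp_rot: [[1.0, 0.024, 0.002], [0.024, -1.0, -0.001], [0.002, 0.001, -1.0]]
force: [0.2, -0.2, -0.3]
opening: 0.501
grasp_force: 0.0
```

Run:
```python
from h import *
s=read_state();print(s['time_s'],s['position'].round(4),s['tcp_rot'].round(3).tolist(),s['force'])
R=s['tcp_rot'];print((R.T@(np.array([.5073,-.0483,.034])-s['position'])*1000).round(1))
```

```text
8.0 [ 0.5077 -0.0477  0.0847] [[1.0, 0.024, 0.002], [0.024, -1.0, -0.001], [0.002, 0.001, -1.0]] [ 0.22635257 -0.21845561 -0.34283321]
[-0.6  0.6 50.7]
```

Correct slightly, descend, grip.

Request:
{"method": "drive_tool", "body": {"motion": [[[-0.6,0.6,20],[0,0,0]],[[0,0,15],[0,0,0]],[[0,0,7.5],[0,0,0]],[[0,0,0],[0,0,0]],[[0,0,0],[0,0,0]]], "gripper": 0.5}}

```text
time_s: 8.5
position: [0.5066, -0.0478, 0.0419]
tcp_rot: [[1.0, 0.025, 0.002], [0.025, -1.0, -0.001], [0.002, 0.001, -1.0]]
force: [0.2, 0.5, 0.1]
opening: 0.5
grasp_force: 0.0
```

Request:
{"method": "drive_tool", "body": {"motion": [[[0,0,0],[0,0,0]],[[0,0,0],[0,0,0]],[[0,0,0],[0,0,0]],[[0,0,0],[0,0,0]],[[0,0,0],[0,0,0]]], "gripper": 0}}

```text
time_s: 9.0
position: [0.506, -0.0476, 0.0412]
tcp_rot: [[1.0, 0.025, 0.0], [0.025, -1.0, -0.0], [0.0, 0.0, -1.0]]
force: [-0.6, 0.1, 0.6]
opening: 0.129
grasp_force: 1.0
```

Request:
{"method": "drive_tool", "body": {"motion": [[[0,0,0],[0,0,0]],[[0,0,0],[0,0,0]]]}}

```text
time_s: 9.2
position: [0.5059, -0.0476, 0.0411]
tcp_rot: [[1.0, 0.025, 0.0], [0.025, -1.0, 0.0], [0.0, -0.0, -1.0]]
force: [0.0, 0.2, 2.0]
opening: 0.11
grasp_force: 30.0
```

Opening is 9.6 mm with 30 N on the pads, so the wing is gripped across its thickness. Lift and carry.

Request:
{"method": "drive_tool", "body": {"motion": [[[0,0,-14],[0,0,0]],[[0,0,-20],[0,0,0]],[[0,0,-25],[0,0,0]],[[0,0,-25],[0,0,0]],[[0,0,0],[0,0,0]]]}}

```text
time_s: 9.7
position: [0.508, -0.0482, 0.1277]
tcp_rot: [[1.0, 0.025, 0.006], [0.025, -1.0, -0.002], [0.006, 0.002, -1.0]]
force: [0.5, -0.1, -2.2]
opening: 0.111
grasp_force: 30.0
```

Request:
{"method": "drive_tool", "body": {"motion": [[[17.9,39.3,0],[0,0,0]],[[17.9,39.3,0],[0,0,0]],[[17.9,39.3,0],[0,0,0]],[[17.9,39.3,0],[0,0,0]],[[17.9,39.3,0],[0,0,0]]]}}

```text
time_s: 10.2
position: [0.6, -0.243, 0.1235]
tcp_rot: [[1.0, 0.025, -0.002], [0.025, -1.0, 0.001], [-0.002, -0.001, -1.0]]
force: [1.1, -0.2, -0.5]
opening: 0.116
grasp_force: 30.0
```

Request:
{"method": "drive_tool", "body": {"motion": [[[0,0,0],[0,0,0.07]],[[0,0,0],[0,0,0.07]],[[0,0,0],[0,0,0.07]],[[0,0,0],[0,0,0]],[[0,0,0],[0,0,0]]]}}

```text
time_s: 10.7
position: [0.5997, -0.2415, 0.1239]
tcp_rot: [[0.983, -0.183, -0.002], [-0.183, -0.983, 0.001], [-0.002, -0.001, -1.0]]
force: [-0.9, 0.1, -1.4]
opening: 0.112
grasp_force: 30.0
```

Run:
```python
from h import *
s=read_state();R=s['tcp_rot'];print(s['time_s'],s['position'].round(4),R.round(3).tolist(),s['opening'],s['grasp_force'],np.degrees(np.arctan2(R[1,0],R[0,0])))
print((R.T@(np.array([.6002,-.2419,.053])-s['position'])*1000).round(1))
a=capture('scene');b=capture('side');w=capture('wrist');np.save('w6.npy',w)
o=np.zeros((600,800,3),np.uint8)
o[:300,:400]=cv2.resize(a[190:265,300:400],None,fx=4,fy=4,interpolation=2);o[:300,400:]=cv2.resize(b[175:250,270:370],None,fx=4,fy=4,interpolation=2)
o[300:550,:400]=cv2.resize(w,(400,250));save(o,'c6')
```

```text
10.7 [ 0.5997 -0.2415  0.1239] [[0.983, -0.183, -0.002], [-0.183, -0.983, 0.001], [-0.002, -0.001, -1.0]] 0.11249183034526795 29.99988881405443 -10.529623285147148
[ 0.7  0.4 70.9]
```

View pics/c6.png

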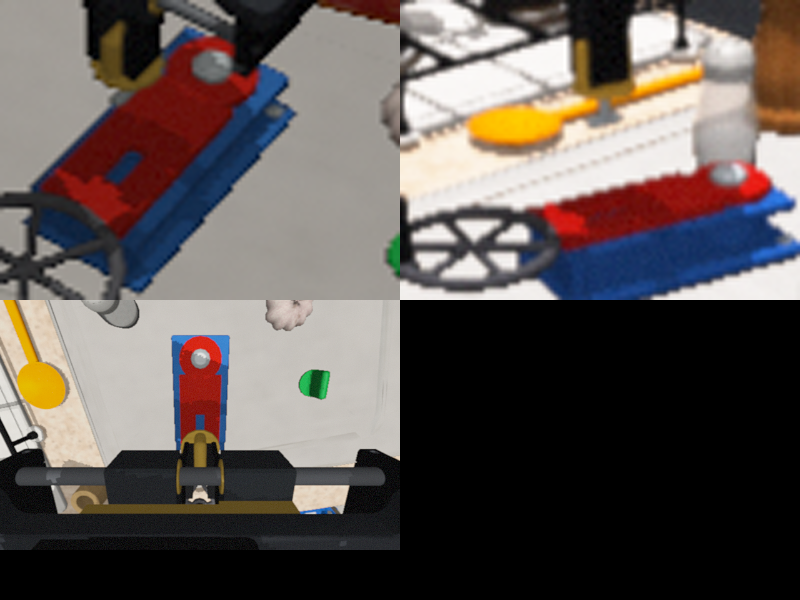

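The screw is held upright (pin at side view (420,202)), and the wrist view shows the collar in line with the slot, both at x≈320. Descend.

Request:
{"method": "drive_tool", "body": {"motion": [[[0.7,0.4,15],[0,0,0]],[[0,0,15],[0,0,0]],[[0,0,12],[0,0,0]],[[0,0,0],[0,0,0]],[[0,0,0],[0,0,0]]]}}

```text
time_s: 11.35
position: [0.6005, -0.2421, 0.0821]
tcp_rot: [[0.983, -0.184, -0.001], [-0.184, -0.983, 0.001], [-0.002, -0.001, -1.0]]
force: [0.4, 0.8, -0.6]
opening: 0.113
grasp_force: 30.0
```

Request:
{"method": "drive_tool", "body": {"motion": [[[0,0,3],[0,0,0]],[[0,0,3],[0,0,0]],[[0,0,3],[0,0,0]],[[0,0,0],[0,0,0]]]}}

```text
time_s: 11.75
position: [0.6006, -0.2422, 0.0738]
tcp_rot: [[0.983, -0.184, -0.0], [-0.184, -0.983, 0.0], [-0.001, -0.0, -1.0]]
force: [-0.9, 0.5, -1.1]
opening: 0.111
grasp_force: 30.0
```

Request:
{"method": "drive_tool", "body": {"motion": [[[0,0,2],[0,0,0]],[[0,0,2],[0,0,0]],[[0,0,2],[0,0,0]],[[0,0,0],[0,0,0]]]}}

```text
time_s: 12.15
position: [0.6006, -0.2422, 0.0677]
tcp_rot: [[0.983, -0.184, -0.001], [-0.184, -0.983, 0.0], [-0.001, -0.0, -1.0]]
force: [-0.2, 0.6, -0.7]
opening: 0.114
grasp_force: 30.0
```

Request:
{"method": "drive_tool", "body": {"motion": [[[0,0,2],[0,0,0]],[[0,0,2],[0,0,0]],[[0,0,2],[0,0,0]],[[0,0,2],[0,0,0]],[[0,0,0],[0,0,0]]]}}

```text
time_s: 12.65
position: [0.6006, -0.2422, 0.0596]
tcp_rot: [[0.983, -0.184, -0.001], [-0.184, -0.983, 0.0], [-0.001, -0.0, -1.0]]
force: [-0.2, 0.4, 0.0]
opening: 0.11
grasp_force: 30.0
```

Request:
{"method": "drive_tool", "body": {"motion": [[[0,0,2],[0,0,0]],[[0,0,2],[0,0,0]],[[0,0,2],[0,0,0]],[[0,0,1],[0,0,0]],[[0,0,0],[0,0,0]]]}}

```text
time_s: 13.15
position: [0.6007, -0.2423, 0.0528]
tcp_rot: [[0.983, -0.184, -0.0], [-0.184, -0.983, 0.0], [-0.0, -0.0, -1.0]]
force: [-0.4, -0.0, -0.7]
opening: 0.111
grasp_force: 30.0
```

Request:
{"method": "drive_tool", "body": {"motion": [[[0,0,0.8],[0,0,0]],[[0,0,0],[0,0,0]],[[0,0,0],[0,0,0]]]}}

```text
time_s: 13.45
position: [0.601, -0.2424, 0.0524]
tcp_rot: [[0.983, -0.184, 0.0], [-0.184, -0.983, -0.0], [0.0, 0.0, -1.0]]
force: [-1.0, -0.3, -1.1]
opening: 0.112
grasp_force: 30.0
```

Request:
{"method": "drive_tool", "body": {"motion": [[[0,0,0.7],[0,0,0]],[[0,0,0],[0,0,0]],[[0,0,0],[0,0,0]]]}}

```text
time_s: 13.75
position: [0.601, -0.2424, 0.0524]
tcp_rot: [[0.983, -0.184, 0.0], [-0.184, -0.983, -0.0], [0.0, 0.0, -1.0]]
force: [-1.6, -0.2, 4.8]
opening: 0.11
grasp_force: 30.0
```

Seated: TCP stopped at 0.0524 (expected 0.052) with 5 N. Quarter turn back.

Request:
{"method": "drive_tool", "body": {"motion": [[[0,0,-0.4],[0,0,-0.1]],[[0,0,0],[0,0,-0.1]],[[0,0,0],[0,0,-0.1]],[[0,0,0],[0,0,-0.1]],[[0,0,0],[0,0,-0.1]]]}}

```text
time_s: 14.25
position: [0.6014, -0.2426, 0.0524]
tcp_rot: [[0.95, 0.313, 0.001], [0.313, -0.95, -0.001], [0.001, 0.001, -1.0]]
force: [-0.3, -0.2, 2.6]
opening: 0.109
grasp_force: 30.0
```

Request:
{"method": "drive_tool", "body": {"motion": [[[0,0,0],[0,0,-0.1]],[[0,0,0],[0,0,-0.1]],[[0,0,0],[0,0,-0.1]],[[0,0,0],[0,0,-0.1]],[[0,0,0],[0,0,-0.1]]]}}

```text
time_s: 14.75
position: [0.6017, -0.2427, 0.0524]
tcp_rot: [[0.683, 0.73, 0.002], [0.73, -0.683, -0.001], [0.001, 0.002, -1.0]]
force: [0.1, -0.4, 2.4]
opening: 0.114
grasp_force: 30.0
```

Request:
{"method": "drive_tool", "body": {"motion": [[[0,0,0],[0,0,-0.12]],[[0,0,0],[0,0,-0.12]],[[0,0,0],[0,0,-0.12]],[[0,0,0],[0,0,-0.12]],[[0,0,0],[0,0,-0.09]]]}}

```text
time_s: 15.25
position: [0.6023, -0.2432, 0.0524]
tcp_rot: [[0.181, 0.983, 0.003], [0.983, -0.181, -0.002], [-0.001, 0.004, -1.0]]
force: [1.2, 0.1, 1.9]
opening: 0.11
grasp_force: 30.0
```

Request:
{"method": "drive_tool", "body": {"motion": [[[0,0,0],[0,0,0]],[[0,0,0],[0,0,0]]]}}

```text
time_s: 15.45
position: [0.602, -0.2431, 0.0524]
tcp_rot: [[0.187, 0.982, 0.003], [0.982, -0.187, -0.002], [-0.001, 0.003, -1.0]]
force: [2.6, -0.6, 2.2]
opening: 0.115
grasp_force: 30.0
```

Request:
{"method": "drive_tool", "body": {"motion": [[[0,0,0],[0,0,0]],[[0,0,0],[0,0,0]],[[0,0,0],[0,0,0]],[[0,0,0],[0,0,0]],[[0,0,0],[0,0,0]]], "gripper": 0.4}}

```text
time_s: 15.95
position: [0.6006, -0.2421, 0.0517]
tcp_rot: [[0.185, 0.983, -0.001], [0.983, -0.185, 0.0], [0.0, -0.001, -1.0]]
force: [0.4, -0.1, -0.5]
opening: 0.382
grasp_force: 0.0
```

Request:
{"method": "drive_tool", "body": {"motion": [[[0,0,-10],[0,0,0]],[[0,0,-30],[0,0,0]],[[0,0,-40],[0,0,0]],[[-45,0,-20],[0,0,0]],[[-45,0,0],[0,0,0]]]}}

```text
time_s: 16.45
position: [0.5869, -0.3321, 0.1575]
tcp_rot: [[0.182, 0.983, 0.007], [0.983, -0.182, -0.006], [-0.004, 0.008, -1.0]]
force: [0.5, -1.1, -0.6]
opening: 0.395
grasp_force: 0.0
```

Request:
{"method": "drive_tool", "body": {"motion": [[[0,0,0],[0,0,0]],[[0,0,0],[0,0,0]],[[0,0,0],[0,0,0]]]}}

```text
time_s: 16.75
position: [0.5838, -0.3297, 0.1518]
tcp_rot: [[0.185, 0.983, -0.001], [0.983, -0.185, 0.001], [0.001, -0.001, -1.0]]
force: [0.3, -0.2, -0.5]
opening: 0.398
grasp_force: 0.0
```

Run:
```python
from h import *
s=read_state();print(s['time_s'],s['position'].round(4),s['opening'])
a=capture('scene');b=capture('side');w=capture('wrist');np.save('w7.npy',w)
o=np.zeros((600,800,3),np.uint8)
o[:300,:400]=cv2.resize(a[190:265,300:400],None,fx=4,fy=4,interpolation=2);o[:300,400:]=cv2.resize(b[190:265,290:390],None,fx=4,fy=4,interpolation=2)
o[300:550,:400]=cv2.resize(w,(400,250));o[300:550,400:]=cv2.resize(a,(400,250));save(o,'c7')
```

```text
16.75 [ 0.5838 -0.3297  0.1518] 0.39812948123241076
```

View pics/c7.png

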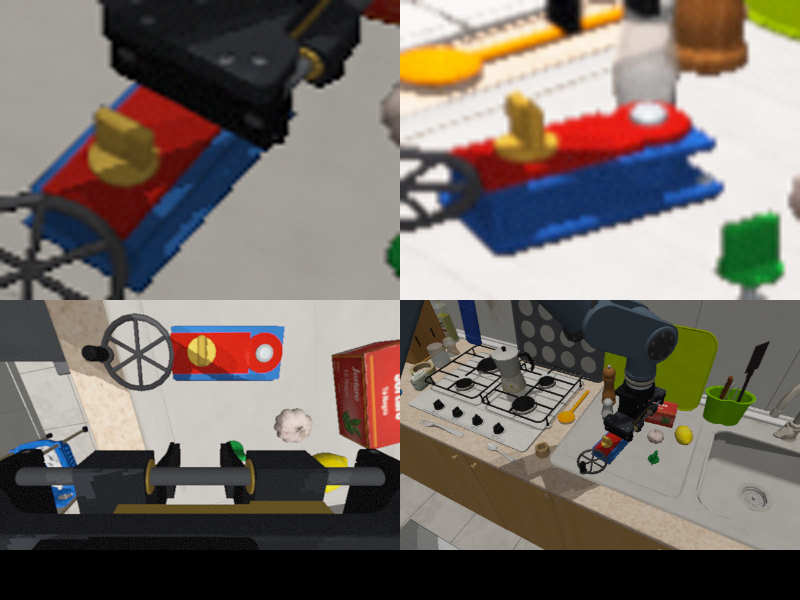

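The brass collar is flat on the red arm with the wing across the slot. The arm is lined up, the cup upright, the bystanders in place and the gripper clear.

```bash
python3 -c "
from rig import *
print(hand_in())"
```

```text
the job is handed in; nothing more can be done
None
```

The pot rest arm is lined up over the bracket slot, with the thumbscrew seated through both slots, turned a quarter and released; I handed the job in at about 17 s, and `hand_in()` returned no verdict.

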